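Kit saxophone pad keys with their new pads

TASK

The saxophone is being repadded: take the four round pad keys off the mat and lay each one in the large key compartment of the tray whose new tan pad is its size, the biggest key with the biggest pad and so on down. Each key should lie flat inside its compartment with its old brown pad facing up, set down rather than dropped. Leave the bare rod and the brass lever, which have no pads, where they lie.

Things in the scene. Friction and masses are not known exactly. Their poses are not given: they have to be found in the camera images.
- key_50_center (a point): Largest pad key, loose, pad up: steel cup 50 mm across topped by a worn dark-brown pad. Point: on the cup's axis, mid-height, 7 mm above the underside and below the top; the cup's upright side (grip there) is 5 to 12 mm above the underside. z up; a 5 mm high arm runs along -x to a hinge tube 7 mm thick, 40 mm long along y, 34 mm from the cup's axis, its foot reaching 9 mm farther. 10-65 g.
- key_38_center (a point): Second largest pad key, loose, pad up: steel cup 38 mm across topped by a worn dark-brown pad. Point: on the cup's axis, mid-height, 7 mm above the underside and below the top; the cup's upright side (grip there) is 5 to 12 mm above the underside. z up; a 5 mm high arm runs along -x to a hinge tube 7 mm thick, 36 mm long along y, 30 mm from the cup's axis, its foot reaching 9 mm farther. 10-65 g.
- key_28_center (a point): Second smallest pad key, loose, pad up: steel cup 28 mm across topped by a worn dark-brown pad. Point: on the cup's axis, mid-height, 7 mm above the underside and below the top; the cup's upright side (grip there) is 5 to 12 mm above the underside. z up; a 5 mm high arm runs along -x to a hinge tube 7 mm thick, 32 mm long along y, 28 mm from the cup's axis, its foot reaching 9 mm farther. 10-65 g.
- key_20_center (a point): Smallest pad key, loose, pad up: steel cup 20 mm across topped by a worn dark-brown pad. Point: on the cup's axis, mid-height, 7 mm above the underside and below the top; the cup's upright side (grip there) is 5 to 12 mm above the underside. z up; a 5 mm high arm runs along -x to a hinge tube 7 mm thick, 28 mm long along y, 26 mm from the cup's axis, its foot reaching 9 mm farther. 10-65 g.
- tray_50: Tray for key_50, known by its new tan pad, 48 mm across; else the four are alike. Pale grey, fixed. Dark-lined key compartment 110 mm (x) by 120 mm (y) inside; on its +x side a 56 mm wide pad compartment with the new pad and a screw. Origin: middle of the key compartment, on the tray's underside (mat top); floor 3 mm, rims of the 3 mm walls 11 mm above it. z up.
- tray_38: Tray for key_38, known by its new tan pad, 36 mm across; else the four are alike. Pale grey, fixed. Dark-lined key compartment 110 mm (x) by 120 mm (y) inside; on its +x side a 56 mm wide pad compartment with the new pad and a screw. Origin: middle of the key compartment, on the tray's underside (mat top); floor 3 mm, rims of the 3 mm walls 11 mm above it. z up.
- tray_28: Tray for key_28, known by its new tan pad, 26 mm across; else the four are alike. Pale grey, fixed. Dark-lined key compartment 110 mm (x) by 120 mm (y) inside; on its +x side a 56 mm wide pad compartment with the new pad and a screw. Origin: middle of the key compartment, on the tray's underside (mat top); floor 3 mm, rims of the 3 mm walls 11 mm above it. z up.
- tray_20: Tray for key_20, known by its new tan pad, 18 mm across; else the four are alike. Pale grey, fixed. Dark-lined key compartment 110 mm (x) by 120 mm (y) inside; on its +x side a 56 mm wide pad compartment with the new pad and a screw. Origin: middle of the key compartment, on the tray's underside (mat top); floor 3 mm, rims of the 3 mm walls 11 mm above it. z up.
- bare_rod_center (a point): A bare steel hinge rod without a pad, 90 mm long along its x, 7 mm thick, with two short feet to +y; the point is its middle, 3.5 mm above its underside. Not part of the job; loose, stays where it lies.
- touch_lever_center (a point): A bare brass touch lever without a pad, about 83 mm long along its x (from -34 to +49 mm), up to 30 mm wide, 7 mm high; the point is the middle of its shank, 3 mm above its underside. Not part of the job; loose, stays where it lies.

How it is judged:
By the outcome, as a careful person would: the job done as asked, in the order asked, and still so for the second after the job is handed in, with the robot touching nothing.
It also fails if it takes over 102 s, if anything falls off the work surface, if the arm or the gripper's body presses on something with over 40 N, if the wrist force passes 120 N, or if a joint passes its speed limit or range.

ROBOT

A 7-joint arm with a two-finger parallel gripper is mounted at the origin on the work surface. World frame = base frame: x ahead of the robot, y to its left, z up, the work surface at z = 0. Lengths are in m, angles in degrees, forces in N, time in s.
With the tool pointing down it reaches from about 0.425 to 0.875 m from the base axis. Payload 4.7 kg.
Tool frame: the origin (TCP) lies between the finger pads; the fingertips stand 22 mm ahead of it and the grasp point (between the pads) lies 3 mm ahead of it; z points along the fingers, y is the line along which they close (so a half turn about z gives the same grasp; the last joint's range is limited). The gripper opens to 87 mm and grips with 3 to 60 N. Pads are 19 mm wide; open, the fingers measure 117 mm over their backs; the gripper's body (75 mm by 190 mm) begins 51 mm behind the grasp point.
Start: joints at [64.693, 18.392, -4.016, 83.108, 1.295, 78.541, -3.26], TCP at [0.286, -0.584, 0.245] pointing down, gripper open.
Joint ranges: [-163.93, 163.93], [-17.29, 119.83], [-79.2, 71.16], [3.27, 140.29], [-89.18, 269.18], [5.43, 117.66], [-154.24, 154.24]. Speed limits (degrees/s): [147.25, 147.25, 180, 180, 180, 180, 180].

INTERFACE

Orientations are given as [roll, pitch, yaw] about the fixed x, y, z axes, in that order (R = Rz(yaw) Ry(pitch) Rx(roll)).
In Python, from cell import env gives the robot as it stands.
- The arm moves only by the tool drive_tool, never from a script. Its argument "moves" is a list of rows, each a list of 3 entries, a list of its own where there are three numbers: the shift along the tool's x, y, z in mm, then the turn, a rotation vector about the tool's x, y, z in rad, then the closure, from 0 (fully open) to 1 (shut). In form: [[[x, y, z], [wx, wy, wz], jaw], ...]. A call has 1 to 12 rows; each row shifts and turns the commanded pose from where the row before left it, along the tool's axes as they then stand; what a row does not reach is not made up. A row lasts 1/12 s, in which the tool goes at most 41.7 mm and 7.16 degrees, less where a joint would pass 70% of its speed; a pose out of reach is approached as far as the arm can. A call with a gripper value outside its range is refused whole. The fingers move at their own pace and stop on an object; "newtons" is the grip in N (left out, the last holds). Time passes only in rows, so rows that do not move let the fingers close. It gives the time, the measured TCP pose, the force, the opening and the grip force at its end, in the units of the state.
- env.get_obs(): the state, without advancing time (a new reading comes with each control period).
- env.read_camera(name): name is "scene" or "top" or "wrist"; returns (picture, depth): 480x640x3 uint8, blue, green, red; 480x640 float32, m along the optical axis (not along the pixel's ray), 0 where there is no reading.
- env.get_calibration(name): a dict with "fx", "fy", "cx", "cy" (pixels), "T" (4x4, takes a point from camera to world coordinates). Camera axes: x right, y down, z forward; pixel columns grow to the right and rows downward; lengths in m; the calibration is good to about 2 mm. A picture is of the moment at which its call begins: read the wrist's pose just before it. get_calibration takes no time and is no camera call; for the wrist camera it gives the pose at the moment of the call.
- env.sign_off(): hands the job in; it is judged then, once.
The state is a dict: "time_s": time; "qpos": joint angles; "joint_velocities": joint speeds; "effort": joint torques, N m; "tool_pos": TCP position; "tool_rot": TCP orientation; "force": force on the tool from outside, world axes, zero at the start; "wrist_torque": the same for the moment, N m; "grip_width": finger opening in m; "grasp_force": force on a finger pad.
Only numpy, scipy, OpenCV 4.12 (cv2) and the standard library are available. Lean on these libraries where they do the work, as an engineer would, in place of code of your own. Each camera call takes 0.05 s, during which the arm holds its last target. There are 200 camera calls.

## Working session

There is one attempt and no reset: what is moved stays moved. The work goes in short steps, Python scripts to look and compute and a tool call to move; the robot and the scene stay as the last step left them, time stands still between calls to the robot, and variables do not carry over. Pictures are saved under pics/ and viewed, at most 14 in all, crops included, and the job is handed in when it is done.

Besides the shell and the picture viewer there is one more tool, called after "Call:" as name([rows], argument=value, ...), one row to a line, values as JSON. drive_tool: Moves the arm, as the interface text tells. Its arguments: {"type":"object","properties":{"moves":{"type":"array"},"newtons":{"type":"number"}},"required":["moves"]}

```bash
ls; mkdir -p pics; python3 - <<'E'
from cell import env
import cv2,numpy as np
print(env.get_obs())
for n in("top","scene"):
    p,d=env.read_camera(n); cv2.imwrite(f"pics/{n}0.png",p); np.save(f"pics/{n}0.npy",d); c=env.get_calibration(n); print(n,c)
E
```

```text
pics
{'time_s': 0.0, 'qpos': array([64.69082859, 18.43833447, -4.01637698, 83.17570452,  1.29601658,
       78.5387876 , -3.25998119]), 'joint_velocities': array([-0.01497245,  0.10802383, -0.08737499, -0.03450224,  0.15311705,
        0.00136931,  0.00102068]), 'effort': array([ 3.82304770e-04, -4.91292250e+01, -4.04002592e-01, -3.12534928e+01,
       -6.42914884e-02,  4.38415934e-02,  1.69747864e-04]), 'tool_pos': array([ 0.28587038, -0.58319795,  0.24346276]), 'tool_rot': array([-1.79892475e+02,  6.42871981e-03,  2.61199689e+01]), 'force': array([ 0.64122359, -0.14695537,  0.8535523 ]), 'wrist_torque': array([-0.05411811,  0.02092056,  0.01550178]), 'grasp_force': 0.0, 'grip_width': 0.0869863934476651}
top {'fx': 540.6462149753731, 'fy': 540.6462149753731, 'cx': 323.1642327072465, 'cy': 240.77662329050935, 'T': array([[-0.0240765 , -0.98775736,  0.15412892,  0.38743715],
       [-0.99909634,  0.02917571,  0.03090778, -0.00761598],
       [-0.0350262 , -0.15324549, -0.98756721,  0.91033158],
       [ 0.        ,  0.        ,  0.        ,  1.        ]])}
scene {'fx': 607.0489022371296, 'fy': 607.0489022371296, 'cx': 316.93086955259906, 'cy': 239.8295690000011, 'T': array([[ 0.69743905,  0.42926037, -0.57385914,  1.30846491],
       [ 0.71663891, -0.41470522,  0.56075685, -0.72085832],
       [ 0.00272831, -0.80234352, -0.5968563 ,  0.81684284],
       [ 0.        ,  0.        ,  0.        ,  1.        ]])}
```

View pics/top0.png

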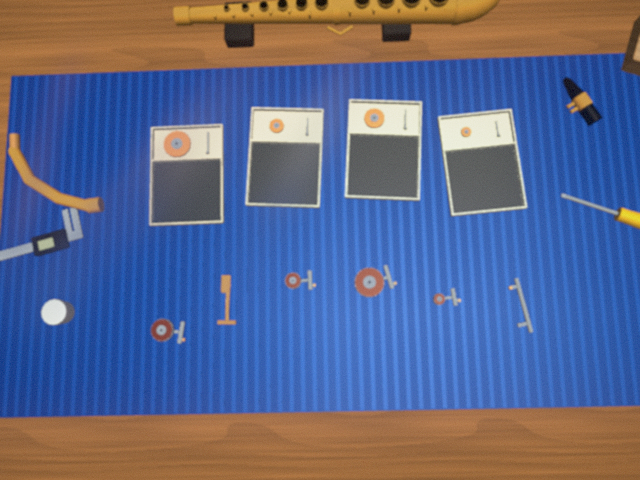

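View pics/scene0.png

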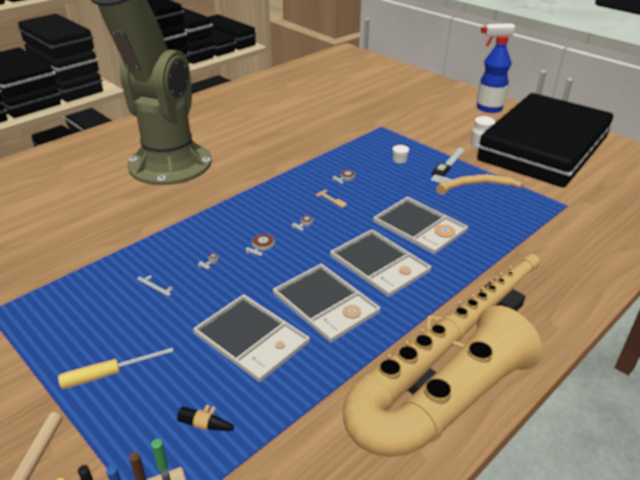

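The top view shows the trays left to right: pads at (177,144) biggest, (277,126), (374,118), (466,132) smallest. Keys: 50 at (370,282), 38 at (162,330), 28 at (293,281), 20 at (440,299), with arms towards image right (-y). Next I'll enlarge the keys and measure the pads.

```bash
cat > h.py <<'E'
import numpy as np, cv2
from cell import env
def ray(c,u,v,z):
    d=c["T"][:3,:3]@[(u-c["cx"])/c["fx"],(v-c["cy"])/c["fy"],1]; o=c["T"][:3,3]
    return o+d*(z-o[2])/d[2]
def proj(c,P):
    q=np.linalg.inv(c["T"])@np.r_[P,1]; return c["fx"]*q[0]/q[2]+c["cx"],c["fy"]*q[1]/q[2]+c["cy"]
def tri(obs): # [(c,u,v),...] least squares point
    A=np.zeros((3,3));b=np.zeros(3);L=[]
    for c,u,v in obs:
        d=c["T"][:3,:3]@[(u-c["cx"])/c["fx"],(v-c["cy"])/c["fy"],1]; d/=np.linalg.norm(d); M=np.eye(3)-np.outer(d,d); A+=M;b+=M@c["T"][:3,3]; L.append((M,c["T"][:3,3]))
    P=np.linalg.solve(A,b); return P,[np.linalg.norm(M@(P-o)) for M,o in L]
E
python3 - <<'E'
from h import *
p=cv2.imread("pics/top0.png"); d=np.load("pics/top0.npy"); c=env.get_calibration("top"); s=env.get_calibration("scene")
hsv=cv2.cvtColor(p,cv2.COLOR_BGR2HSV)
m=((hsv[...,0]<20)|(hsv[...,0]>172))&(hsv[...,1]>60)
m=m.astype(np.uint8); m[:90]=0;m[400:]=0
n,l,st,ce=cv2.connectedComponentsWithStats(m)
for i in range(1,n):
    if st[i,4]>25:
        u,v=ce[i]; x,y,w,h,a=st[i]; u,v=x+(w-1)/2,y+(h-1)/2
        P=ray(c,u,v,.012); print((u,v),st[i],P.round(4),d[int(v),int(u)],np.round(proj(s,P),1))
m=(hsv[...,2]<95)&(hsv[...,1]<110); m=m.astype(np.uint8)
n,l,st,ce=cv2.connectedComponentsWithStats(m)
for i in range(1,n):
    if st[i,4]>2500:
        k=(l==i).astype(np.uint8); r=cv2.minAreaRect(cv2.findContours(k,0,2)[0][0]); B=cv2.boxPoints(r)
        W=np.array([ray(c,*q,.003) for q in B]); print("tray",W.mean(0).round(4),[np.linalg.norm(W[j]-W[j-1]).round(4) for j in range(4)],[np.degrees(np.arctan2(*(W[j]-W[j-1])[[1,0]])).round(1) for j in range(4)])
t=[p[v-24:v+24,u-32:u+32] for u,v in((375,282),(168,330),(300,281),(446,299))]
t=[cv2.resize(x,(400,300),interpolation=2) for x in t]
cv2.imwrite("pics/keys.png",np.vstack([np.hstack(t[:2]),np.hstack(t[2:])]))
E
```

```text
(np.float64(4.5), np.float64(156.0)) [  0  90  10 133 712] [0.6954 0.5785 0.012 ] 0.96406806 [511.9 179. ]
(np.float64(579.0), np.float64(102.0)) [567  92  25  21 297] [ 0.7564 -0.426   0.012 ] 0.9179462 [206.  420.5]
(np.float64(373.5), np.float64(117.5)) [364 108  20  20 272] [ 0.7418 -0.0722  0.012 ] 0.9391526 [351.9 309.2]
(np.float64(276.0), np.float64(125.0)) [269 118  15  15 153] [0.7346 0.0979 0.012 ] 0.9456459 [405.1 268.5]
(np.float64(465.5), np.float64(131.5)) [461 127  10  10  73] [ 0.7106 -0.229   0.012 ] 0.9329297 [280.1 342.1]
(np.float64(176.5), np.float64(143.0)) [163 130  28  27 484] [0.7082 0.2728 0.012 ] 0.9468611 [444.8 229.3]
(np.float64(53.5), np.float64(172.5)) [   8  134   92   78 1413] [0.6623 0.489  0.012 ] 0.95309216 [481.3 186.9]
(np.float64(368.5), np.float64(282.0)) [355 269  28  27 458] [ 0.4563 -0.053   0.012 ] 0.89048755 [263.7 241.2]
(np.float64(226.5), np.float64(299.0)) [218 275  18  49 281] [0.4343 0.1839 0.012 ] 0.9024974 [331.8 197.2]
(np.float64(292.5), np.float64(280.5)) [286 274  14  14 111] [0.4622 0.0732 0.012 ] 0.8951468 [306.9 219.7]
(np.float64(438.5), np.float64(298.5)) [434 294  10  10  51] [ 0.4261 -0.1667  0.012 ] 0.88279444 [213.8 257.2]
(np.float64(161.5), np.float64(330.0)) [152 320  20  21 236] [0.3859 0.2921 0.012 ] 0.89182967 [347.8 174.3]
```

View pics/keys.png

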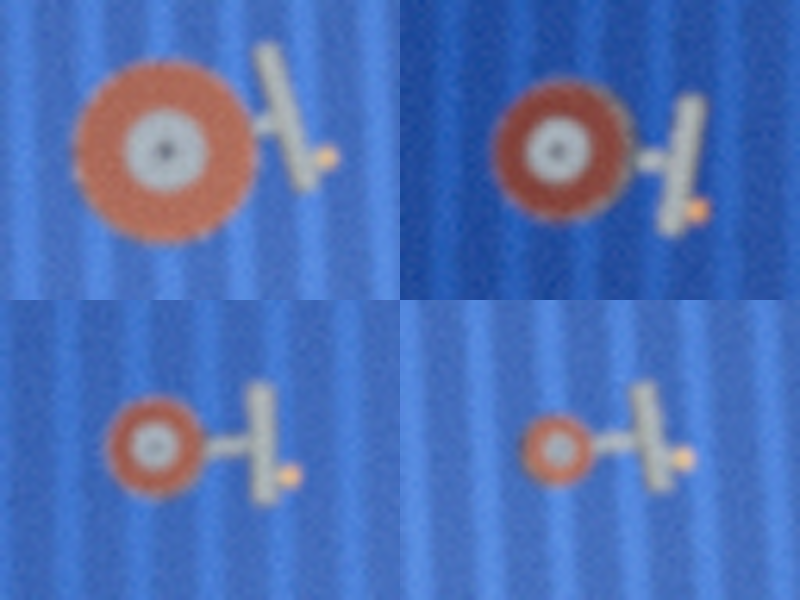

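The brown pads measure 28, 20, 14 and 10 px, which confirms the key and tray pairing by size. Now I'll triangulate heights, then get yaws and tray centres.

```bash
python3 - <<'E'
from h import *
p=cv2.imread("pics/top0.png"); q=cv2.imread("pics/scene0.png"); c=env.get_calibration("top"); s=env.get_calibration("scene"); dt=np.load("pics/top0.npy")
hq=cv2.cvtColor(q,cv2.COLOR_BGR2HSV)
K={50:((375,282),(166,151),(286,117)),38:((168,330),(158,150),(281,163)),28:((300,281),(155,147),(261,144)),20:((446,299),(158,148),(250,137))}
def pix(o,a): return o[0]-32+a[0]/6.25-.42,o[1]-24+a[1]/6.25-.42
for k,(o,a,b) in K.items():
    u,v=pix(o,a); C=ray(c,u,v,.012); H=ray(c,*pix(o,b),.006); D=H-C
    U,V=map(int,np.round(proj(s,C))); w=q[V-16:V+16,U-16:U+16]; hw=hq[V-16:V+16,U-16:U+16]
    m=((hw[...,0]<22)|(hw[...,0]>165))&(hw[...,1]>50); n,l,st,ce=cv2.connectedComponentsWithStats(m.astype(np.uint8)); i=1+np.argmax(st[1:,4])
    x,y,ww,hh,_=st[i]; su,sv=U-16+x+(ww-1)/2,V-16+y+(hh-1)/2
    P,r=tri([(c,u,v),(s,su,sv)])
    zd=(c["T"]@np.r_[dt[int(v),int(u)]*np.array([(u-c["cx"])/c["fx"],(v-c["cy"])/c["fy"],1]),1])[:3]
    print(k,"C",C.round(4),"yawx",np.degrees(np.arctan2(-D[1],-D[0])).round(1),"arm",np.linalg.norm(D[:2]).round(4),"tri",P.round(4),np.round(r,4),"depthP",zd.round(4))
hp=cv2.cvtColor(p,cv2.COLOR_BGR2HSV)
print(p[195,185],p[175,285],p[165,380],p[180,485],p[215,300], p[250,300])
for nm,u,v in(("50",185,195),("28",285,175),("38",380,165),("20",485,180)):
    m=np.zeros((482,642),np.uint8); im=cv2.medianBlur(p,5).copy()
    cv2.floodFill(im,m,(u,v),0,(9,)*3,(9,)*3,4|cv2.FLOODFILL_MASK_ONLY|cv2.FLOODFILL_FIXED_RANGE|(255<<8))
    cs=max(cv2.findContours(m[1:-1,1:-1],0,2)[0],key=cv2.contourArea); B=cv2.boxPoints(cv2.minAreaRect(cs))
    W=np.array([ray(c,*x,.003) for x in B]); print("tray",nm,W.mean(0).round(4),[np.linalg.norm(W[j]-W[j-1]).round(4) for j in range(4)],[np.degrees(np.arctan2(*(W[j]-W[j-1])[[1,0]])).round(1) for j in range(4)])
for u,v in((330,340),(250,330),(400,340),(185,200),(285,175)):
    print((c["T"]@np.r_[dt[v,u]*np.array([(u-c["cx"])/c["fx"],(v-c["cy"])/c["fy"],1]),1])[:3].round(4))
E
```

```text
50 C [ 0.4567 -0.0541  0.012 ] yawx 104.9 arm 0.0338 tri [ 0.4563 -0.0542  0.0145] [0.0004 0.0004] depthP [ 0.4562 -0.0538  0.0184]
38 C [0.3866 0.2932 0.012 ] yawx 82.3 arm 0.0315 tri [0.3862 0.2916 0.0149] [0.0008 0.0008] depthP [0.3866 0.2908 0.0194]
28 C [0.4628 0.0734 0.012 ] yawx 91.1 arm 0.028 tri [0.4623 0.0727 0.0143] [0.0006 0.0006] depthP [0.4623 0.0729 0.0181]
20 C [ 0.4265 -0.1673  0.012 ] yawx 95.7 arm 0.0255 tri [ 0.426  -0.1675  0.0143] [0.0007 0.0007] depthP [ 0.4262 -0.1663  0.0175]
[89 83 80] [108  97  95] [100 100  99] [99 96 95] [199 115  66] [205 113  61]
tray 50 [0.6249 0.2531 0.003 ] [np.float64(0.1058), np.float64(0.1046), np.float64(0.1053), np.float64(0.1027)] [np.float64(1.3), np.float64(-92.0), np.float64(-179.7), np.float64(88.2)]
tray 28 [0.6498 0.076  0.003 ] [np.float64(0.0937), np.float64(0.1043), np.float64(0.0953), np.float64(0.1038)] [np.float64(85.8), np.float64(-2.6), np.float64(-94.4), np.float64(176.5)]
tray 38 [ 0.6585 -0.0853  0.003 ] [np.float64(0.1143), np.float64(0.1048), np.float64(0.1162), np.float64(0.1042)] [np.float64(86.1), np.float64(-3.7), np.float64(-94.2), np.float64(175.2)]
tray 20 [ 0.6294 -0.2572  0.003 ] [np.float64(0.1055), np.float64(0.1187), np.float64(0.1053), np.float64(0.1167)] [np.float64(2.7), np.float64(-85.4), np.float64(-178.4), np.float64(94.7)]
[0.363  0.0134 0.0047]
[0.3824 0.1459 0.0051]
[ 0.3602 -0.1017  0.0018]
[0.6067 0.2576 0.0073]
[0.6445 0.0836 0.0102]
```

Call:
drive_tool([
  [[24, -25, 7], [0, 0, 0], 0],
  [[24, -25, 7], [0, 0, 0], 0],
  [[24, -25, 7], [0, 0, 0], 0],
  [[24, -25, 7], [0, 0, 0], 0],
  [[24, -25, 7], [0, 0, 0], 0],
  [[24, -25, 7], [0, 0, 0], 0],
  [[24, -25, 7], [0, 0, 0], 0],
  [[24, -25, 7], [0, 0, 0], 0],
  [[24, -25, 7], [0, 0, 0], 0],
  [[24, -25, 7], [0, 0, 0], 0],
  [[24, -25, 7], [0, 0, 0], 0],
  [[24, -25, 7], [0, 0, 0], 0],
], newtons=25)

```text
time_s: 1.1
tool_pos: [0.4125, -0.1858, 0.16]
tool_rot: [180.0, 0.0, 26.1]
force: [0.9, -0.3, -0.2]
grip_width: 0.087
grasp_force: 0.0
```

Call:
drive_tool([
  [[24, -25, 7], [0, 0, 0], 0],
  [[24, -25, 7], [0, 0, 0], 0],
  [[24, -25, 7], [0, 0, 0], 0],
  [[0, 0, 0], [0, 0, -0.12], 0],
  [[0, 0, 0], [0, 0, -0.12], 0],
  [[0, 0, 0], [0, 0, -0.12], 0],
  [[0, 0, 0], [0, 0, -0.12], 0],
  [[0, 0, 0], [0, 0, -0.12], 0],
  [[0, 0, 0], [0, 0, -0.12], 0],
  [[0, 0, 0], [0, 0, -0.12], 0],
  [[0, 0, 0], [0, 0, -0.12], 0],
  [[0, 0, 0], [0, 0, -0.12], 0],
])

```text
time_s: 2.1
tool_pos: [0.4439, -0.0884, 0.1392]
tool_rot: [-180.0, -0.0, 88.3]
force: [0.4, 0.9, -0.0]
grip_width: 0.087
grasp_force: 0.0
```

Call:
drive_tool([
  [[0, 0, 0], [0, 0, -0.12], 0],
  [[0, 0, 0], [0, 0, -0.12], 0],
  [[0, 0, 0], [0, 0, -0.055], 0],
  [[0, 0, 0], [0, 0, 0], 0],
  [[0, 0, 0], [0, 0, 0], 0],
])

```text
time_s: 2.52
tool_pos: [0.444, -0.0885, 0.1393]
tool_rot: [-180.0, -0.0, 104.8]
force: [0.3, -0.0, 0.0]
grip_width: 0.0873
grasp_force: 0.0
```

```bash
cat >> h.py <<'E'
def rel(P,yaw=None):
    "world target TCP -> tool-axis shift mm (tool down)"
    o=env.get_obs(); t=np.radians(o["tool_rot"][2]); d=np.array(P)-o["tool_pos"]; c,s=np.cos(t),np.sin(t)
    return (1000*np.array([c*d[0]+s*d[1], s*d[0]-c*d[1], -d[2]])).round(1), o["tool_pos"].round(4), o["tool_rot"].round(2), None if yaw is None else np.radians(-(yaw-o["tool_rot"][2])).round(3)
E
python3 - <<'E'
from h import *
c=env.get_calibration("wrist"); p,d=env.read_camera("wrist"); cv2.imwrite("pics/w1.png",p); np.save("pics/w1.npy",d); print(c)
t=env.get_calibration("top")
for n,u,v in((50,187,190),(38,384,166),(28,285,174),(20,486,180)): print(n,ray(t,u,v,.003).round(4))
print(rel([.4563,-.0542,.027],104.9), proj(c,[.4563,-.0542,.0143]))
E
```

```text
{'fx': 361.1202117574935, 'fy': 361.1202117574935, 'cx': 313.6769011114683, 'cy': 240.95113242504374, 'T': array([[ 0.96695745,  0.24555395,  0.06853135,  0.42464958],
       [ 0.25493494, -0.93007893, -0.26450212, -0.01639636],
       [-0.00120997,  0.27323333, -0.96194703,  0.28072515],
       [ 0.        ,  0.        ,  0.        ,  1.        ]])}
50 [0.6254 0.2556 0.003 ]
38 [ 0.6568 -0.0876  0.003 ]
28 [0.6483 0.0843 0.003 ]
20 [ 0.626  -0.2604  0.003 ]
(array([ 30. ,  20.6, 112.4]), array([ 0.4441, -0.0885,  0.1394]), array([-179.98,   -0.  ,  104.79]), np.float64(-0.002)) (np.float64(342.31511445072283), np.float64(200.77872645668566))
```

View pics/w1.png

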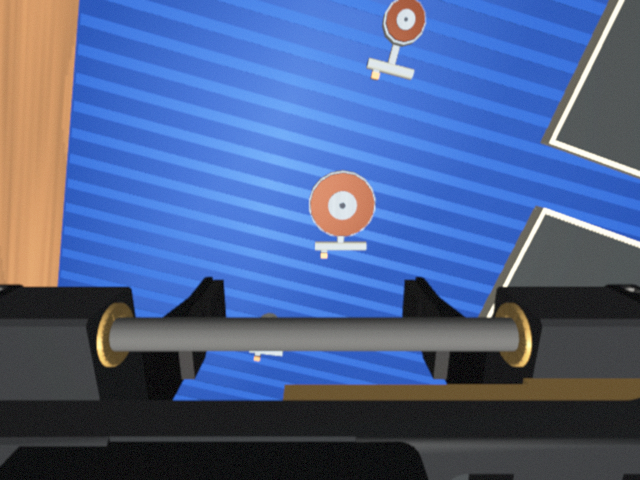

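Key 50 is at (342,205) with its hinge tube level, so the yaw is right. The prediction was (342,201), about 3 mm off along tool x, so I'll take the middle.

Call:
drive_tool([
  [[28, 20.5, 0], [0, 0, 0], 0.1],
  [[0, 0, 25], [0, 0, 0], 0.2],
  [[0, 0, 25], [0, 0, 0], 0.2],
  [[0, 0, 25], [0, 0, 0], 0.2],
  [[0, 0, 20], [0, 0, 0], 0.2],
  [[0, 0, 10], [0, 0, 0], 0.2],
  [[0, 0, 9], [0, 0, 0], 0.2],
  [[0, 0, 0], [0, 0, 0], 0.2],
  [[0, 0, 0], [0, 0, 0], 0.2],
])

```text
time_s: 3.32
tool_pos: [0.4579, -0.0562, 0.0263]
tool_rot: [179.9, 0.0, 104.9]
force: [-0.5, 1.0, -0.0]
grip_width: 0.0699
grasp_force: 0.0
```

```bash
python3 - <<'E'
from h import *
c=env.get_calibration("wrist"); p,d=env.read_camera("wrist"); cv2.imwrite("pics/w2.png",p[100:420,100:540]); print(rel([.4563,-.0542,.027],104.9))
E
```

```text
(array([ 2.4, -0.9, -0.8]), array([ 0.4578, -0.0563,  0.0262]), array([1.7992e+02, 5.0000e-02, 1.0486e+02]), np.float64(-0.001))
```

View pics/w2.png

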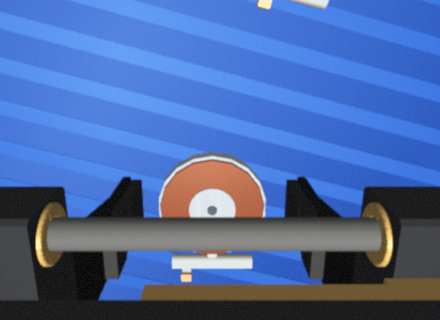

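The cup sits centred between the fingers at crop (212,210). I'll lower slightly, close, then lift.

Call:
drive_tool([
  [[0, 0, 1], [0, 0, 0], 0.3],
  [[0, 0, 0], [0, 0, 0], 0.5],
  [[0, 0, 0], [0, 0, 0], 0.6],
  [[0, 0, 0], [0, 0, 0], 0.6],
  [[0, 0, 0], [0, 0, 0], 0.6],
  [[0, 0, 0], [0, 0, 0], 0.6],
  [[0, 0, 0], [0, 0, 0], 0.6],
  [[0, 0, 0], [0, 0, 0], 0.6],
])

```text
time_s: 4.03
tool_pos: [0.4574, -0.0566, 0.0254]
tool_rot: [180.0, 0.1, 104.9]
force: [-1.7, -0.7, 6.2]
grip_width: 0.049
grasp_force: 25.7
```

Call:
drive_tool([
  [[0, 0, -5], [0, 0, 0], 0.6],
  [[0, 0, -20], [0, 0, 0], 0.6],
  [[0, 0, -25], [0, 0, 0], 0.6],
  [[13, 12, 0], [0, 0, 0], 0.6],
  [[26, 24, 0], [0, 0, 0], 0.6],
  [[26, 24, 0], [0, 0, 0], 0.6],
  [[26, 24, 0], [0, 0, 0], 0.6],
  [[26, 24, 0], [0, 0, 0], 0.6],
  [[26, 24, 0], [0, 0, 0], 0.6],
  [[26, 24, 0], [0, 0, 0], 0.6],
  [[26, 24, 0], [0, 0, 0], 0.6],
  [[26, 24, 0], [0, 0, 0], 0.6],
])

```text
time_s: 5.03
tool_pos: [0.598, 0.2111, 0.0746]
tool_rot: [180.0, 0.0, 104.9]
force: [0.8, 0.3, 0.7]
grip_width: 0.0486
grasp_force: 25.0
```

Call:
drive_tool([
  [[26, 22, 0], [0, 0, 0], 0.6],
  [[19, 16, 0], [0, 0, 0], 0.6],
  [[0, 0, 0], [0, 0, 0], 0.6],
  [[0, 0, 0], [0, 0, 0], 0.6],
])

```text
time_s: 5.37
tool_pos: [0.6219, 0.2651, 0.0743]
tool_rot: [-180.0, -0.1, 105.0]
force: [0.1, -0.8, -0.3]
grip_width: 0.049
grasp_force: 25.0
```

```bash
python3 - <<'E'
from h import *
c=env.get_calibration("wrist"); p,d=env.read_camera("wrist"); cv2.imwrite("pics/w3.png",p); print(rel([.623,.263,.030]),c["T"].round(4).tolist())
E
```

```text
(array([-0.2,  1. , 44.2]), array([0.622 , 0.2629, 0.0742]), array([-1.7994e+02,  3.0000e-02,  1.0493e+02]), None) [[0.9658, 0.2498, 0.0694, 0.6022], [0.2592, -0.9292, -0.2633, 0.337], [-0.0013, 0.2723, -0.9622, 0.2158], [0.0, 0.0, 0.0, 1.0]]
```

View pics/w3.png

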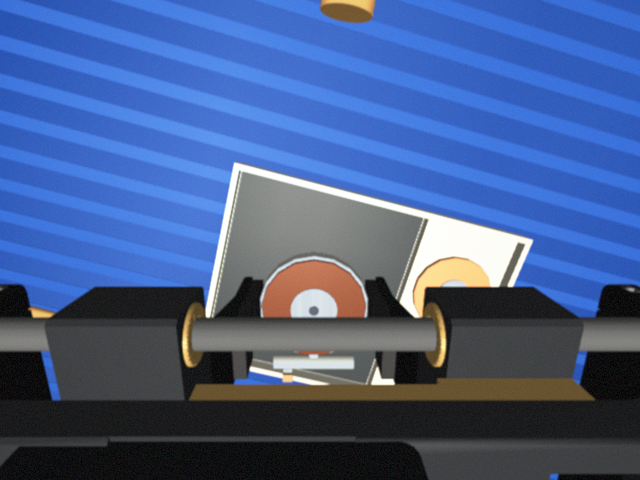

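The key hangs level in the gripper. The tray's far -x corner is at (235,165) and the divider's far end at (425,218). I'll check the tray centre from those.

```bash
python3 - <<'E'
from h import *
c=env.get_calibration("wrist")
for u,v in((235,165),(425,218),(531,240),(250,369),(213,310)): print(ray(c,u,v,.011).round(4))
E
```

```text
[0.5636 0.3098 0.011 ]
[0.6758 0.3086 0.011 ]
[0.7404 0.3122 0.011 ]
[0.5993 0.1836 0.011 ]
[0.568  0.2193 0.011 ]
```

Call:
drive_tool([
  [[-7.7, -2, 0], [0, 0, 0], 0.6],
  [[0, 0, 15], [0, 0, 0], 0.6],
  [[0, 0, 15], [0, 0, 0], 0.6],
  [[0, 0, 8], [0, 0, 0], 0.6],
  [[0, 0, 3], [0, 0, 0], 0.6],
  [[0, 0, 2], [0, 0, 0], 0.6],
  [[0, 0, 1], [0, 0, 0], 0.6],
  [[0, 0, 0.5], [0, 0, 0], 0.6],
  [[0, 0, 0], [0, 0, 0], 0.6],
  [[0, 0, 0], [0, 0, 0], 0.6],
])

```text
time_s: 6.25
tool_pos: [0.6227, 0.2555, 0.0306]
tool_rot: [179.9, -0.0, 104.9]
force: [0.7, -0.8, -1.0]
grip_width: 0.0486
grasp_force: 25.0
```

Call:
drive_tool([
  [[0, 0, 1], [0, 0, 0], 0.6],
  [[0, 0, 0.5], [0, 0, 0], 0.6],
  [[0, 0, 0], [0, 0, 0], 0.6],
  [[0, 0, 0], [0, 0, 0], 0.6],
])

```text
time_s: 6.58
tool_pos: [0.6224, 0.2552, 0.0286]
tool_rot: [180.0, 0.0, 104.9]
force: [-1.2, -0.3, 0.3]
grip_width: 0.0491
grasp_force: 25.0
```

Call:
drive_tool([
  [[0, 0, 0.7], [0, 0, 0], 0.6],
  [[0, 0, 0], [0, 0, 0], 0.6],
  [[0, 0, 0], [0, 0, 0], 0.6],
])

```text
time_s: 6.83
tool_pos: [0.6225, 0.2552, 0.0285]
tool_rot: [180.0, 0.0, 104.9]
force: [-3.1, -1.4, 6.2]
grip_width: 0.0493
grasp_force: 27.9
```

Contact at 6 N. Releasing gently, then lifting.

Call:
drive_tool([
  [[0, 0, 0], [0, 0, 0], 0.42],
  [[0, 0, 0], [0, 0, 0], 0.36],
  [[0, 0, 0], [0, 0, 0], 0.33],
  [[0, 0, 0], [0, 0, 0], 0.33],
  [[0, 0, 0], [0, 0, 0], 0.33],
  [[0, 0, -5], [0, 0, 0], 0.33],
  [[0, 0, -15], [0, 0, 0], 0.33],
  [[0, 0, -30], [0, 0, 0], 0.33],
  [[0, 0, -30], [0, 0, 0], 0.33],
  [[0, 0, 0], [0, 0, 0], 0.33],
])

```text
time_s: 7.67
tool_pos: [0.6247, 0.2572, 0.1148]
tool_rot: [179.5, -0.1, 104.9]
force: [1.5, 1.8, 1.1]
grip_width: 0.0577
grasp_force: 0.0
```

```bash
python3 - <<'E'
from h import *
print(rel([.3862,.2750,.11],83))
E
```

```text
(array([  78.5, -225.8,    4.8]), array([0.6247, 0.2572, 0.1148]), array([ 1.7953e+02, -8.0000e-02,  1.0492e+02]), np.float64(0.383))
```

Call:
drive_tool([
  [[11.2, -32.3, 0], [0, 0, 0], 0.2],
  [[11.2, -32.3, 0], [0, 0, 0], 0.2],
  [[11.2, -32.3, 0], [0, 0, 0], 0.2],
  [[11.2, -32.3, 0], [0, 0, 0], 0.2],
  [[11.2, -32.3, 0], [0, 0, 0], 0.2],
  [[11.2, -32.3, 0], [0, 0, 0], 0.2],
  [[11.2, -32.3, 0], [0, 0, 0], 0.2],
  [[0, 0, 0], [0, 0, 0.096], 0.2],
  [[0, 0, 0], [0, 0, 0.096], 0.2],
  [[0, 0, 0], [0, 0, 0.096], 0.2],
  [[0, 0, 0], [0, 0, 0.096], 0.2],
  [[0, 0, 0], [0, 0, 0], 0.2],
])

```text
time_s: 8.67
tool_pos: [0.3829, 0.2726, 0.108]
tool_rot: [-180.0, 0.1, 82.8]
force: [-0.3, 0.6, -0.1]
grip_width: 0.0698
grasp_force: 0.0
```

```bash
python3 - <<'E'
from h import *
import time
c=env.get_calibration("wrist"); p,d=env.read_camera("wrist"); cv2.imwrite("pics/w4.png",p); print(rel([.3862,.2916,.0255],82.3),proj(c,[.3862,.2916,.0143]))
E
```

```text
(array([19.2,  0.8, 82.5]), array([0.3831, 0.2726, 0.108 ]), array([-1.7998e+02,  6.0000e-02,  8.3030e+01]), np.float64(0.013)) (np.float64(315.71449164789124), np.float64(223.97636309355585))
```

View pics/w4.png

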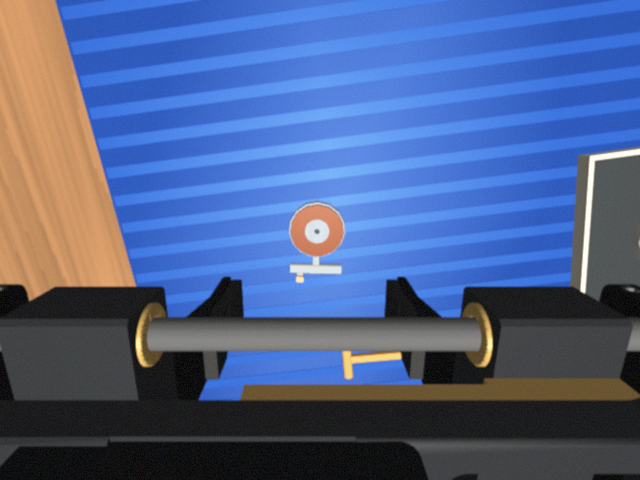

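Key 38's centre is at (317,231), against a predicted 224. I'll check what the held key implied about the wrist calibration.

```bash
python3 - <<'E'
from h import *
c=env.get_calibration("wrist"); T=c["T"].copy()
print("now",ray(c,317,231,.0143))
# w3 pose
c3=dict(c); c3["T"]=np.array([[0.9658,0.2498,0.0694,0.6022],[0.2592,-0.9292,-0.2633,0.337],[-0.0013,0.2723,-0.9622,0.2158],[0,0,0,1]])
P=ray(c3,314,310,.063); print("held key",P, "tcp .622 .2629; tool x=(-.257,.966)", (P[:2]-[.622,.2629])@[-.257,.966])
print(proj(c3,[.622,.2629,.063]))
E
```

```text
now [0.38651376 0.28679511 0.0143    ]
held key [0.62201533 0.26300576 0.063     ] tcp .622 .2629; tool x=(-.257,.966) 9.82275152440849e-05
(np.float64(313.9091229413613), np.float64(310.1921163261958))
```

Call:
drive_tool([
  [[15, 1, 0], [0, 0, 0], 0.3],
  [[0, 0, 25], [0, 0, 0], 0.3],
  [[0, 0, 25], [0, 0, 0], 0.3],
  [[0, 0, 18], [0, 0, 0], 0.3],
  [[0, 0, 9], [0, 0, 0], 0.3],
  [[0, 0, 5], [0, 0, 0], 0.35],
  [[0, 0, 0], [0, 0, 0], 0.5],
  [[0, 0, 0], [0, 0, 0], 0.7],
  [[0, 0, 0], [0, 0, 0], 0.7],
  [[0, 0, 0], [0, 0, 0], 0.7],
  [[0, 0, 0], [0, 0, 0], 0.7],
  [[0, 0, 0], [0, 0, 0], 0.7],
])

```text
time_s: 9.72
tool_pos: [0.387, 0.2878, 0.0264]
tool_rot: [179.9, -0.0, 82.9]
force: [0.4, -0.4, 2.0]
grip_width: 0.037
grasp_force: 25.0
```

```bash
python3 - <<'E'
from h import *
print(rel([.655,-.077,.09]))
E
```

```text
(array([-328.9,  311. ,  -63.6]), array([0.387 , 0.2878, 0.0264]), array([ 1.7995e+02, -2.0000e-02,  8.2910e+01]), None)
```

Call:
drive_tool([
  [[0, 0, -5], [0, 0, 0], 0.7],
  [[0, 0, -25], [0, 0, 0], 0.7],
  [[0, 0, -30], [0, 0, 0], 0.7],
  [[-13, 12, 0], [0, 0, 0], 0.7],
  [[-25.3, 24, 0], [0, 0, 0], 0.7],
  [[-25.3, 24, 0], [0, 0, 0], 0.7],
  [[-25.3, 24, 0], [0, 0, 0], 0.7],
  [[-25.3, 24, 0], [0, 0, 0], 0.7],
  [[-25.3, 24, 0], [0, 0, 0], 0.7],
  [[-25.3, 24, 0], [0, 0, 0], 0.7],
  [[-25.3, 24, 0], [0, 0, 0], 0.7],
  [[-25.3, 24, 0], [0, 0, 0], 0.7],
])

```text
time_s: 10.72
tool_pos: [0.563, 0.0469, 0.086]
tool_rot: [-180.0, 0.0, 82.9]
force: [0.8, -0.2, -0.8]
grip_width: 0.037
grasp_force: 25.0
```

Call:
drive_tool([
  [[-25.3, 24, 0], [0, 0, 0], 0.7],
  [[-25.3, 24, 0], [0, 0, 0], 0.7],
  [[-25.3, 24, 0], [0, 0, 0], 0.7],
  [[-25.3, 24, 0], [0, 0, 0], 0.7],
  [[-12, 11, 0], [0, 0, 0], 0.7],
  [[0, 0, 0], [0, 0, 0], 0.7],
  [[0, 0, 0], [0, 0, 0], 0.7],
])

```text
time_s: 11.3
tool_pos: [0.6544, -0.0779, 0.0854]
tool_rot: [-179.9, -0.0, 82.8]
force: [-0.2, 0.7, -1.1]
grip_width: 0.037
grasp_force: 25.0
```

```bash
python3 - <<'E'
from h import *
c=env.get_calibration("wrist"); p,d=env.read_camera("wrist"); cv2.imwrite("pics/w5.png",p); print(rel([.655,-.077,.0294]))
E
```

```text
(array([-0.8,  1.1, 56.1]), array([ 0.654 , -0.0761,  0.0855]), array([-1.7993e+02, -7.0000e-02,  8.2910e+01]), None)
```

View pics/w5.png

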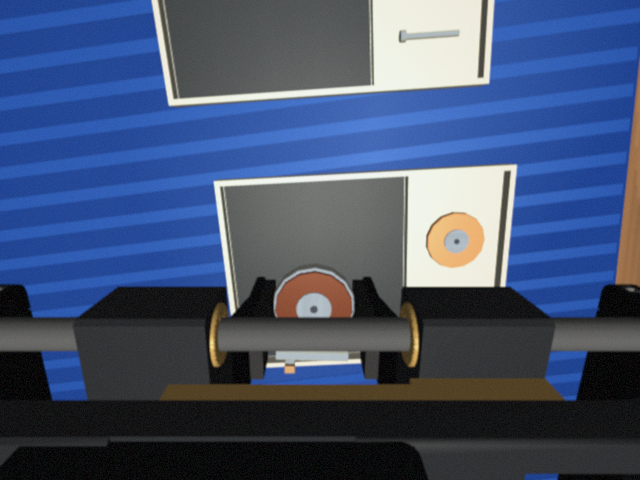

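The key 38 hangs level over its tray: outer far corner at (215,182), divider end (407,177), near rim at (300,363). Tray 28's near corner is at (171,104) and its divider end at (373,92).

```bash
python3 - <<'E'
from h import *
c=env.get_calibration("wrist")
for u,v in((215,182),(407,176),(515,166),(310,363),(171,104),(373,92),(490,81)): print(ray(c,u,v,.011).round(4))
E
```

```text
[ 0.6013 -0.0195  0.011 ]
[ 0.7147 -0.0301  0.011 ]
[ 0.7779 -0.0321  0.011 ]
[ 0.6417 -0.1492  0.011 ]
[0.5854 0.0263 0.011 ]
[0.6985 0.0185 0.011 ]
[0.763  0.0161 0.011 ]
```

Call:
drive_tool([
  [[-2.5, 1, 15], [0, 0, 0], 0.7],
  [[0, 0, 20], [0, 0, 0], 0.7],
  [[0, 0, 11], [0, 0, 0], 0.7],
  [[0, 0, 5], [0, 0, 0], 0.7],
  [[0, 0, 2], [0, 0, 0], 0.7],
  [[0, 0, 1], [0, 0, 0], 0.7],
  [[0, 0, 0.7], [0, 0, 0], 0.7],
  [[0, 0, 0.7], [0, 0, 0], 0.7],
  [[0, 0, 0], [0, 0, 0], 0.7],
  [[0, 0, 0], [0, 0, 0], 0.7],
])

```text
time_s: 12.18
tool_pos: [0.6557, -0.0797, 0.0311]
tool_rot: [179.9, 0.0, 82.9]
force: [0.4, -0.1, 0.5]
grip_width: 0.037
grasp_force: 25.0
```

Call:
drive_tool([
  [[0, 0, 0.8], [0, 0, 0], 0.7],
  [[0, 0, 0.6], [0, 0, 0], 0.7],
  [[0, 0, 0.6], [0, 0, 0], 0.7],
  [[0, 0, 0.3], [0, 0, 0], 0.7],
  [[0, 0, 0], [0, 0, 0], 0.7],
  [[0, 0, 0], [0, 0, 0], 0.7],
])

```text
time_s: 12.68
tool_pos: [0.6555, -0.0797, 0.0294]
tool_rot: [180.0, 0.0, 82.9]
force: [-2.5, -0.4, 6.8]
grip_width: 0.0365
grasp_force: 25.0
```

Call:
drive_tool([
  [[0, 0, 0], [0, 0, 0], 0.55],
  [[0, 0, 0], [0, 0, 0], 0.5],
  [[0, 0, 0], [0, 0, 0], 0.45],
  [[0, 0, 0], [0, 0, 0], 0.45],
  [[0, 0, 0], [0, 0, 0], 0.45],
  [[0, 0, -5], [0, 0, 0], 0.45],
  [[0, 0, -15], [0, 0, 0], 0.45],
  [[0, 0, -30], [0, 0, 0], 0.45],
  [[0, 0, -30], [0, 0, 0], 0.45],
  [[0, 0, 0], [0, 0, 0], 0.45],
])

```text
time_s: 13.52
tool_pos: [0.659, -0.0793, 0.1159]
tool_rot: [179.4, -0.0, 82.9]
force: [1.4, 0.5, 0.7]
grip_width: 0.0477
grasp_force: 0.0
```

```bash
python3 - <<'E'
from h import *
print(rel([.4623,.05,.11],91.1))
E
```

```text
(array([ 104.1, -211.2,    5.9]), array([ 0.659 , -0.0793,  0.1159]), array([179.41,  -0.  ,  82.9 ]), np.float64(-0.143))
```

Call:
drive_tool([
  [[14.8, -29.6, 0], [0, 0, 0], 0.45],
  [[14.8, -29.6, 0], [0, 0, 0], 0.45],
  [[14.8, -29.6, 0], [0, 0, 0], 0.45],
  [[14.8, -29.6, 0], [0, 0, 0], 0.45],
  [[14.8, -29.6, 0], [0, 0, 0], 0.45],
  [[14.8, -29.6, 0], [0, 0, 0], 0.45],
  [[14.8, -29.6, 0], [0, 0, 0], 0.45],
  [[0, 0, 0], [0, 0, -0.07], 0.45],
  [[0, 0, 0], [0, 0, -0.07], 0.45],
  [[0, 0, 0], [0, 0, 0], 0.45],
  [[0, 0, 0], [0, 0, 0], 0.45],
])

```text
time_s: 14.43
tool_pos: [0.4626, 0.0489, 0.1088]
tool_rot: [180.0, 0.0, 90.8]
force: [0.4, -0.4, 0.8]
grip_width: 0.0477
grasp_force: 0.0
```

```bash
python3 - <<'E'
from h import *
c=env.get_calibration("wrist"); p,d=env.read_camera("wrist"); u,v=map(int,proj(c,[.4623,.0695,.0143])); print(u,v)
cv2.imwrite("pics/w6.png",cv2.resize(p[v-60:v+60,u-80:u+80],None,fx=3,fy=3)); print(rel([.4623,.0695,.0258],91.1))
E
```

```text
314 221
(array([20.8, -0.1, 82.8]), array([0.4627, 0.0487, 0.1086]), array([1.7997e+02, 1.0000e-02, 9.0790e+01]), np.float64(-0.005))
```

View pics/w6.png

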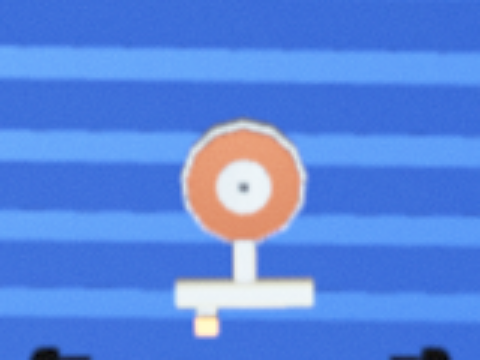

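The key 28 pad centre is at crop (243,187), i.e. (315,223), and it's square to the gripper. Picking it up.

Call:
drive_tool([
  [[19.5, 0.5, 0], [0, 0, 0], 0.42],
  [[0, 0, 25], [0, 0, 0], 0.42],
  [[0, 0, 25], [0, 0, 0], 0.42],
  [[0, 0, 18], [0, 0, 0], 0.42],
  [[0, 0, 9], [0, 0, 0], 0.42],
  [[0, 0, 5.5], [0, 0, 0], 0.45],
  [[0, 0, 0], [0, 0, 0], 0.6],
  [[0, 0, 0], [0, 0, 0], 0.8],
  [[0, 0, 0], [0, 0, 0], 0.8],
  [[0, 0, 0], [0, 0, 0], 0.8],
  [[0, 0, 0], [0, 0, 0], 0.8],
  [[0, 0, 0], [0, 0, 0], 0.8],
])

```text
time_s: 15.48
tool_pos: [0.4632, 0.0682, 0.0261]
tool_rot: [179.9, 0.0, 90.9]
force: [0.2, -0.6, 2.2]
grip_width: 0.0266
grasp_force: 25.0
```

```bash
python3 - <<'E'
from h import *
c0=np.array([.5854,.0263]); d=np.array([.6985-.5854,.0185-.0263]); d/=np.linalg.norm(d); f=np.array([-d[1],d[0]]); C=c0+d*.058+f*.063; print("tray28",C,C+f*.007)
print(rel([*(C+f*.007),.086]))
E
```

```text
tray28 [0.64759709 0.08516019] [0.64807871 0.0921436 ]
(array([ 21. , 185.3, -59.9]), array([0.4632, 0.0682, 0.0261]), array([1.7994e+02, 1.0000e-02, 9.0900e+01]), None)
```

Call:
drive_tool([
  [[0, 0, -5], [0, 0, 0], 0.8],
  [[0, 0, -25], [0, 0, 0], 0.8],
  [[0, 0, -30], [0, 0, 0], 0.8],
  [[2, 15, 0], [0, 0, 0], 0.8],
  [[3.5, 31, 0], [0, 0, 0], 0.8],
  [[3.5, 31, 0], [0, 0, 0], 0.8],
  [[3.5, 31, 0], [0, 0, 0], 0.8],
  [[3.5, 31, 0], [0, 0, 0], 0.8],
  [[3.5, 31, 0], [0, 0, 0], 0.8],
  [[1.5, 15, 0], [0, 0, 0], 0.8],
  [[0, 0, 0], [0, 0, 0], 0.8],
  [[0, 0, 0], [0, 0, 0], 0.8],
])

```text
time_s: 16.48
tool_pos: [0.6469, 0.0925, 0.0851]
tool_rot: [-179.9, -0.0, 90.9]
force: [0.4, -0.5, -0.5]
grip_width: 0.0266
grasp_force: 25.0
```

```bash
python3 - <<'E'
from h import *
c=env.get_calibration("wrist"); p,d=env.read_camera("wrist"); cv2.imwrite("pics/w7.png",p); print(rel([.648,.092,.0291]))
E
```

```text
(array([-0.5,  1.8, 56.1]), array([0.6462, 0.0924, 0.0852]), array([-179.89,    0.  ,   90.94]), None)
```

View pics/w7.png

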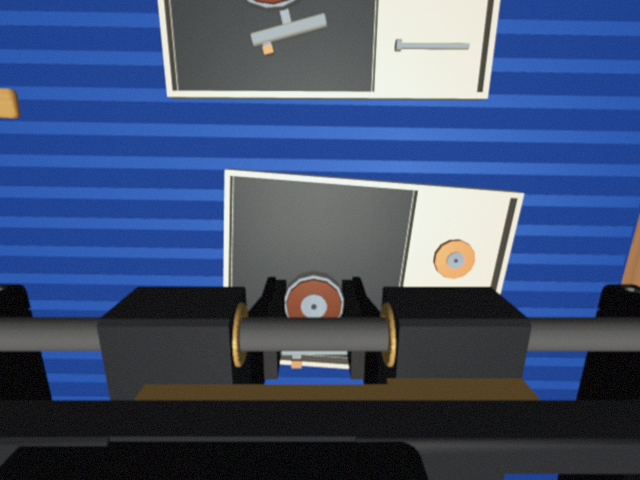

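Key 28 hangs level over tray 28 (far corner at (226,172), medium-small pad at (455,259)). Key 50 lies inside its own tray at the top. Lowering.

Call:
drive_tool([
  [[0, 1.5, 15], [0, 0, 0], 0.8],
  [[0, 0, 20], [0, 0, 0], 0.8],
  [[0, 0, 11], [0, 0, 0], 0.8],
  [[0, 0, 5], [0, 0, 0], 0.8],
  [[0, 0, 2], [0, 0, 0], 0.8],
  [[0, 0, 1], [0, 0, 0], 0.8],
  [[0, 0, 0.7], [0, 0, 0], 0.8],
  [[0, 0, 0.7], [0, 0, 0], 0.8],
  [[0, 0, 0.5], [0, 0, 0], 0.8],
  [[0, 0, 0.5], [0, 0, 0], 0.8],
  [[0, 0, 0], [0, 0, 0], 0.8],
  [[0, 0, 0], [0, 0, 0], 0.8],
])

```text
time_s: 17.53
tool_pos: [0.6489, 0.0923, 0.0294]
tool_rot: [180.0, 0.0, 90.9]
force: [0.1, 0.1, -0.1]
grip_width: 0.027
grasp_force: 25.0
```

Call:
drive_tool([
  [[0, 0, 0.6], [0, 0, 0], 0.8],
  [[0, 0, 0], [0, 0, 0], 0.8],
  [[0, 0, 0], [0, 0, 0], 0.8],
])

```text
time_s: 17.78
tool_pos: [0.649, 0.0924, 0.0291]
tool_rot: [180.0, 0.0, 90.9]
force: [-1.1, -0.7, 4.9]
grip_width: 0.0266
grasp_force: 25.0
```

Call:
drive_tool([
  [[0, 0, 0], [0, 0, 0], 0.66],
  [[0, 0, 0], [0, 0, 0], 0.6],
  [[0, 0, 0], [0, 0, 0], 0.55],
  [[0, 0, 0], [0, 0, 0], 0.55],
  [[0, 0, 0], [0, 0, 0], 0.55],
  [[0, 0, -5], [0, 0, 0], 0.55],
  [[0, 0, -15], [0, 0, 0], 0.55],
  [[0, 0, -30], [0, 0, 0], 0.55],
  [[0, 0, -30], [0, 0, 0], 0.55],
  [[0, 0, 0], [0, 0, 0], 0.55],
])

```text
time_s: 18.62
tool_pos: [0.6531, 0.0937, 0.1167]
tool_rot: [179.3, -0.1, 90.9]
force: [0.7, 0.6, 1.3]
grip_width: 0.0393
grasp_force: 0.0
```

```bash
python3 - <<'E'
from h import *
print(rel([.426,-.19,.11],95.7))
E
```

```text
(array([-280. , -231.6,    6.7]), array([0.6531, 0.0937, 0.1167]), array([ 1.7932e+02, -8.0000e-02,  9.0920e+01]), np.float64(-0.083))
```

Call:
drive_tool([
  [[-28, -22.8, 0], [0, 0, 0], 0.55],
  [[-28, -22.8, 0], [0, 0, 0], 0.55],
  [[-28, -22.8, 0], [0, 0, 0], 0.55],
  [[-28, -22.8, 0], [0, 0, 0], 0.55],
  [[-28, -22.8, 0], [0, 0, 0], 0.55],
  [[-28, -22.8, 0], [0, 0, 0], 0.55],
  [[-28, -22.8, 0], [0, 0, 0], 0.55],
  [[-28, -22.8, 0], [0, 0, 0], 0.55],
  [[-28, -22.8, 0], [0, 0, 0], 0.55],
  [[-28, -22.8, 0], [0, 0, 0], 0.55],
  [[0, 0, 0], [0, 0, -0.083], 0.55],
  [[0, 0, 0], [0, 0, 0], 0.55],
])

```text
time_s: 19.62
tool_pos: [0.4245, -0.1935, 0.1098]
tool_rot: [179.9, 0.1, 95.5]
force: [0.7, 0.4, 0.8]
grip_width: 0.0395
grasp_force: 0.0
```

Call:
drive_tool([
  [[0, 0, 0], [0, 0, 0], 0.55],
])

```text
time_s: 19.7
tool_pos: [0.4261, -0.1911, 0.1097]
tool_rot: [179.9, 0.1, 95.6]
force: [0.4, -0.3, -0.4]
grip_width: 0.0392
grasp_force: 0.0
```

```bash
python3 - <<'E'
from h import *
c=env.get_calibration("wrist"); p,d=env.read_camera("wrist"); u,v=map(int,proj(c,[.426,-.1705,.0143])); print(u,v)
cv2.imwrite("pics/w8.png",cv2.resize(p[v-60:v+60,u-80:u+80],None,fx=3,fy=3)); print(rel([.426,-.1705,.0258],95.7))
E
```

```text
317 221
(array([19.9,  1.5, 83.7]), array([ 0.4265, -0.1905,  0.1095]), array([1.799e+02, 4.000e-02, 9.565e+01]), np.float64(-0.001))
```

View pics/w8.png

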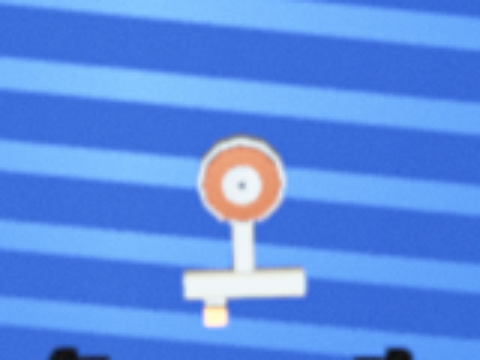

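The key 20 pad centre is at crop (241,185), i.e. (317,222), and square. Picking it up.

Call:
drive_tool([
  [[19.5, 1.5, 0], [0, 0, 0], 0.55],
  [[0, 0, 25], [0, 0, 0], 0.55],
  [[0, 0, 25], [0, 0, 0], 0.55],
  [[0, 0, 19], [0, 0, 0], 0.55],
  [[0, 0, 9], [0, 0, 0], 0.55],
  [[0, 0, 5.5], [0, 0, 0], 0.55],
  [[0, 0, 0], [0, 0, 0], 0.65],
  [[0, 0, 0], [0, 0, 0], 0.9],
  [[0, 0, 0], [0, 0, 0], 0.9],
  [[0, 0, 0], [0, 0, 0], 0.9],
  [[0, 0, 0], [0, 0, 0], 0.9],
  [[0, 0, 0], [0, 0, 0], 0.9],
])

```text
time_s: 20.75
tool_pos: [0.4255, -0.1717, 0.0257]
tool_rot: [179.9, 0.0, 95.7]
force: [0.3, 1.1, 2.9]
grip_width: 0.0187
grasp_force: 25.0
```

```bash
python3 - <<'E'
from h import *
print(rel([.626,-.252,.086]))
E
```

```text
(array([-99.7, 191.5, -60.3]), array([ 0.4255, -0.1717,  0.0257]), array([1.7993e+02, 3.0000e-02, 9.5670e+01]), None)
```

Call:
drive_tool([
  [[0, 0, -5], [0, 0, 0], 0.9],
  [[0, 0, -25], [0, 0, 0], 0.9],
  [[0, 0, -30], [0, 0, 0], 0.9],
  [[-8, 16, 0], [0, 0, 0], 0.9],
  [[-16.5, 32, 0], [0, 0, 0], 0.9],
  [[-16.5, 32, 0], [0, 0, 0], 0.9],
  [[-16.5, 32, 0], [0, 0, 0], 0.9],
  [[-16.5, 32, 0], [0, 0, 0], 0.9],
  [[-16.5, 32, 0], [0, 0, 0], 0.9],
  [[-8, 16, 0], [0, 0, 0], 0.9],
  [[0, 0, 0], [0, 0, 0], 0.9],
  [[0, 0, 0], [0, 0, 0], 0.9],
])

```text
time_s: 21.75
tool_pos: [0.6256, -0.2507, 0.0845]
tool_rot: [-179.9, -0.1, 95.7]
force: [-0.7, -0.1, 0.1]
grip_width: 0.0186
grasp_force: 25.0
```

```bash
python3 - <<'E'
from h import *
c=env.get_calibration("wrist"); p,d=env.read_camera("wrist"); cv2.imwrite("pics/w9.png",p); print(rel([.626,-.252,.0291]))
for P in ([.626,-.2604,.003],): print(proj(c,P))
E
```

```text
(array([-1.7,  1.1, 55.4]), array([ 0.6248, -0.2504,  0.0845]), array([-1.799e+02, -6.000e-02,  9.568e+01]), None)
(np.float64(313.8737512726105), np.float64(271.6855648463154))
```

View pics/w9.png

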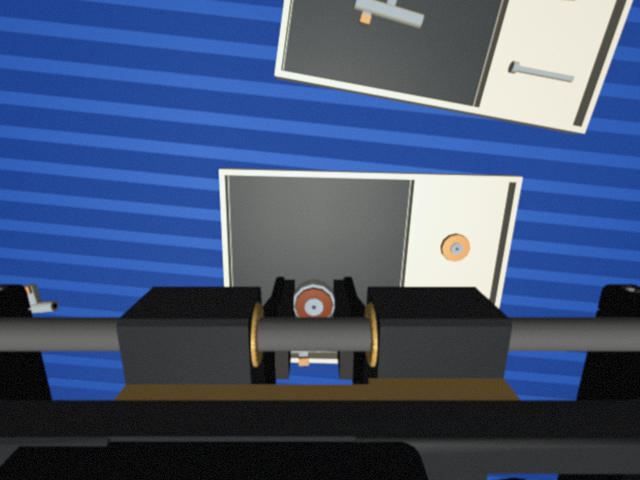

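Key 20 is level over tray 20: far corner at (219,170), divider at (413,178), smallest pad at (455,247). Same layout as the tray 28 view, so I'll lower it.

Call:
drive_tool([
  [[-1, 1, 15], [0, 0, 0], 0.9],
  [[0, 0, 20], [0, 0, 0], 0.9],
  [[0, 0, 11], [0, 0, 0], 0.9],
  [[0, 0, 5], [0, 0, 0], 0.9],
  [[0, 0, 2], [0, 0, 0], 0.9],
  [[0, 0, 0.7], [0, 0, 0], 0.9],
  [[0, 0, 0.6], [0, 0, 0], 0.9],
  [[0, 0, 0.6], [0, 0, 0], 0.9],
  [[0, 0, 0.5], [0, 0, 0], 0.9],
  [[0, 0, 0.4], [0, 0, 0], 0.9],
  [[0, 0, 0], [0, 0, 0], 0.9],
  [[0, 0, 0], [0, 0, 0], 0.9],
])

```text
time_s: 22.8
tool_pos: [0.6269, -0.2517, 0.0296]
tool_rot: [180.0, 0.0, 95.7]
force: [-0.0, -0.2, -0.9]
grip_width: 0.0184
grasp_force: 25.0
```

Call:
drive_tool([
  [[0, 0, 0.5], [0, 0, 0], 0.9],
  [[0, 0, 0], [0, 0, 0], 0.9],
  [[0, 0, 0], [0, 0, 0], 0.9],
])

```text
time_s: 23.05
tool_pos: [0.6268, -0.2517, 0.0288]
tool_rot: [-180.0, 0.0, 95.7]
force: [0.4, -0.3, -0.7]
grip_width: 0.0187
grasp_force: 25.0
```

Call:
drive_tool([
  [[0, 0, 0.6], [0, 0, 0], 0.9],
  [[0, 0, 0], [0, 0, 0], 0.9],
  [[0, 0, 0], [0, 0, 0], 0.9],
])

```text
time_s: 23.3
tool_pos: [0.6268, -0.2517, 0.0287]
tool_rot: [-180.0, 0.0, 95.7]
force: [-1.6, 0.9, 4.6]
grip_width: 0.0183
grasp_force: 25.0
```

Contact. Releasing, lifting, and moving back out of the view.

Call:
drive_tool([
  [[0, 0, 0], [0, 0, 0], 0.76],
  [[0, 0, 0], [0, 0, 0], 0.7],
  [[0, 0, 0], [0, 0, 0], 0.65],
  [[0, 0, 0], [0, 0, 0], 0.65],
  [[0, 0, 0], [0, 0, 0], 0.65],
  [[0, 0, -5], [0, 0, 0], 0.65],
  [[0, 0, -15], [0, 0, 0], 0.65],
  [[0, 0, -30], [0, 0, 0], 0.65],
  [[0, 0, -35], [0, 0, 0], 0.65],
  [[0, 0, -35], [0, 0, 0], 0.65],
  [[0, 0, -30], [0, 0, 0], 0.65],
  [[-30, 0, 0], [0, 0, 0], 0.65],
])

```text
time_s: 24.3
tool_pos: [0.6347, -0.2743, 0.1885]
tool_rot: [179.3, 0.1, 96.2]
force: [2.9, 1.1, 1.4]
grip_width: 0.0304
grasp_force: 0.0
```

Call:
drive_tool([
  [[-35, -5, 0], [0, 0, 0], 0.65],
  [[-35, -5, 0], [0, 0, 0], 0.65],
  [[-35, -5, 0], [0, 0, 0], 0.65],
  [[-35, -5, 0], [0, 0, 0], 0.65],
  [[-35, -5, 0], [0, 0, 0], 0.65],
  [[-35, -5, 0], [0, 0, 0], 0.65],
  [[-25, -5, 0], [0, 0, 0], 0.65],
  [[0, 0, 0], [0, 0, 0], 0.65],
  [[0, 0, 0], [0, 0, 0], 0.65],
])

```text
time_s: 25.05
tool_pos: [0.6163, -0.5212, 0.178]
tool_rot: [-179.9, -0.0, 95.4]
force: [-0.1, 0.2, -0.4]
grip_width: 0.0306
grasp_force: 0.0
```

```bash
python3 - <<'E'
from h import *
p,d=env.read_camera("top"); cv2.imwrite("pics/top1.png",cv2.resize(p[90:345,140:540],(800,510)))
E
```

```text
(no output)
```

View pics/top1.png

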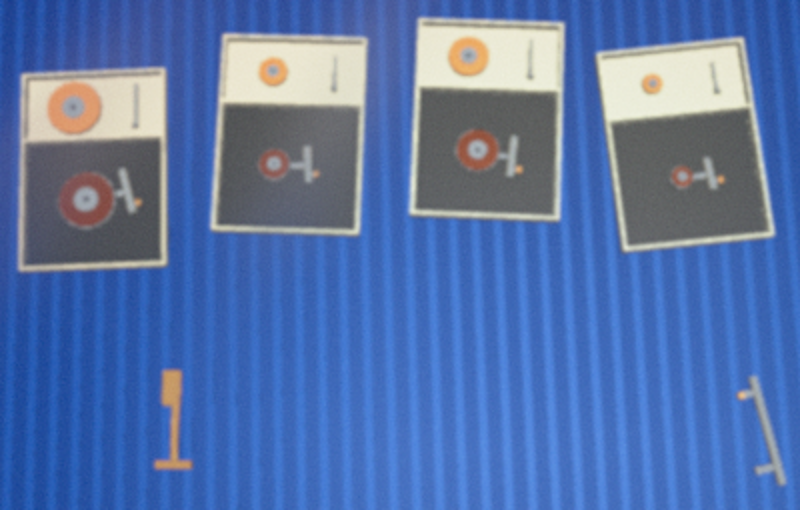

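All four keys lie pad up inside their matching compartments, at (86,199), (274,164), (478,150) and (682,176). The lever and rod haven't moved.

```bash
python3 -c "
from cell import env
print(env.sign_off())"
```

```text
the job is handed in; nothing more can be done
None
```

All four pad keys are lying flat, brown pad up, in the compartments with their size of new pad; the rod and lever were left where they lay, and the job was handed in at about 25 s of the 102 s allowed.

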